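Bring a culture dish under the spring-return magnifier and hold the lens over it

ROBOT

A 6-joint arm with a two-finger parallel gripper is mounted at the origin on a cart in front of the work surface, level with it; the furniture and walls round the work are solid. World frame = base frame: x ahead of the robot, y to its left, z up, the work surface at z = 0. Lengths are in m, angles in rad, forces in N, time in s.
With the tool pointing down it reaches from about 0.35 to 0.975 m from the base axis. Payload 17.4 kg.
Tool frame: the origin (TCP) lies at the very end of the fingers, on their centre line; the grasp point (between the pads) lies 19 mm behind it (manip.hold_point_z is the distance from the TCP to the grasp point, in m); z points along the fingers, y is the line along which they close (so a half turn about z gives the same grasp; the last joint's range is limited). The gripper opens to 85 mm and grips with 20 to 120 N. Pads are 22 mm wide; open, the fingers measure 114 mm over their backs; the gripper's body (76 mm by 85 mm) begins 54 mm behind the grasp point. The pads swing forward as they close: fully open they stand 13 mm farther back than shut.
Start: joints at [1.131, 0.116, 1.442, -0, 1.584, -0.038], TCP at [0.264, 0.621, 0.231] pointing down, gripper open.
Joint ranges: [-2.83, 2.83], [-0.83, 2.19], [0.07, 2.5], [-1.14, 4.28], [0.01, 3], [-2.97, 2.97]. Speed limits (rad/s): [1.89, 1.89, 2.22, 3.14, 3.14, 3.14].

INTERFACE

Orientations are given as [roll, pitch, yaw] about the fixed x, y, z axes, in that order (R = Rz(yaw) Ry(pitch) Rx(roll)).
In Python, from cell import manip, vision gives the robot as it stands. The module is installed in compiled form; this text tells all that it offers.
- The arm moves only by the tool move_arm, never from a script. Its argument "moves" is a list that holds one entry, the list of rows, each a list of 5 numbers: the closure, from 0 (fully open) to 1 (shut), then the shift along the tool's x, y, z in m, then the turn about the tool's z in units of 8 degrees (1.0 is 8 degrees). In form: [[[gripper, x, y, z, spin], ...]]. A call has 1 to 8 rows; each row shifts and turns the commanded pose from where the row before left it, along the tool's axes as they then stand; what a row does not reach is not made up. A row lasts 1/8 s, in which the tool goes at most 62.5 mm and 10.7 degrees, less where a joint would pass 70% of its speed; a pose out of reach is approached as far as the arm can. A call with a gripper value outside its range is refused whole. The fingers move at their own pace and stop on an object; "grip_force" is the grip in N (left out, the last holds). Time passes only in rows, so rows that do not move let the fingers close. It gives the time, the measured TCP pose, the force, the opening and the grip force at its end, in the units of the state.
- manip.observe(): the state, without advancing time (a new reading comes with each control period).
- vision.grab_frame(name): name is "side" or "top"; returns the picture (400x640x3 uint8, red, green, blue); there is no depth.
- vision.camera_params(name): a dict with "fovy" (degrees; the focal length in pixels is half the picture's height over the tangent of half this angle, whatever the lens; pixels are square), "cx", "cy" (the principal point, pixels), "extrinsics" (4x4, takes a point from camera to world coordinates). Camera axes: x right, y up, looking along -z (the intrinsics and any distortion apply to the point x, -y, -z); pixel columns grow to the right and rows downward; lengths in m; the calibration is good to about 2 mm. A picture is of the moment at which its call begins. camera_params takes no time and is no camera call.
- manip.close_job(): hands the job in; it is judged then, once.
Trained networks look in the newest picture that a camera, given by its name, has taken for a name from the list of things; names that differ only in an ending like _2 or _b are one class to them, and where a whole thing is asked for, a point or a joint stands for the part that bears it (a point fixed in the world has none). Each returns a list of dicts, best first, with "conf" (0 to 1); they miss things now and then, are a little off and sometimes report something else, mostly with a low value. They report only what shows in the picture. A call takes as long as a camera call. They do not tell look-alikes from the thing itself.
- vision.search_frame(camera, label): "rect" ([centre column, centre row, width, height] in pixels, round what is visible of it).
The state is a dict: "t": time; "qpos": joint angles; "dq": joint speeds; "tau": joint torques, N m; "tcp_pos": TCP position; "orientation": TCP orientation; "wrist_force": force on the tool from outside, world axes, zero at the start; "wrist_torque": the same for the moment, N m; "width": finger opening in m; "finger_force": force on a finger pad.
Only numpy, scipy, OpenCV 4.12 (cv2) and the standard library are available. Lean on these libraries where they do the work, as an engineer would, in place of code of your own. Each camera call takes 0.05 s, during which the arm holds its last target. There are 200 camera calls.

TASK

The colonies in the dish with the pink medium are to be counted: keeping the dish level, lift it into the black locating ring on the lighted viewing base, set it down gently (not dropped) and let go of it. Then take the magnifier by its red finger post, swing it against its spring over the dish all the way to its stop, and finish while holding it there by the post, because it springs away when let go. Leave the dish with the tan medium and the two reagent bottles where they stand.

Things in the scene. Friction and masses are not known exactly. Their poses are not given: they have to be found in the camera images.
- dish_pink: closed round clear dish with pale pink medium (nearly white in bright light, against the clearly beige other dish), 61 mm diameter, 16 mm high, about 17 g; origin at the centre of its underside, z up; lid fixed, take it round the rim
- dish_tan: the same kind of dish with tan (beige) medium, 61 mm diameter, 16 mm high; a bystander; origin at the centre of its underside
- bottle_amber: amber reagent bottle with black cap, 52 mm diameter, 108 mm high; a bystander; origin at the centre of its underside
- bottle_clear: clear reagent bottle with blue cap, 46 mm diameter, 95 mm high; a bystander; origin at the centre of its underside
- viewer: fixed lighted viewing base, a white housing 150 mm wide (y), 215 mm long (x from -70 to +145 mm) and 30 mm high, with the magnifier's column at its rear; origin under the centre of the dish ring at bench height, x points from the ring to the column, z up. It may stand turned by some 0.2 rad
- stage (a point): centre of the opal light window, on its surface (31 mm above the bench), where the dish's underside comes to lie; round it a black locating ring of 69 mm inner and 78 mm outer diameter whose top is 4 mm above the window; axes as the viewer's
- pivot (a point): point on the vertical pivot axis of the magnifier arm, 112 mm behind the ring's centre, 92 mm above the bench (mid-height of the arm); axes as the viewer's; hub and screw reach to 108 mm above the bench
- lens_center (a point): centre of the lens, 112 mm from the pivot axis, 92 mm above the bench; its black frame is 78 mm across and 10 mm thick; x points along the arm to the pivot. At the stop it lies above the ring's centre
- finger_post: red upright round post (a sleeve that turns freely about its own axis) near the free end of the arm, 12 mm diameter, 36 mm tall, 170 mm from the pivot axis and 58 mm outward of the lens centre; origin at the centre of its foot, 96 mm above the bench (level with, and 1 mm below, the top of the lens frame, whose edge is 19 mm from the post's axis); z up
- lens_arm (a joint): angle of the magnifier arm in rad: 0 parked at the side (where its spring holds it), growing clockwise seen from above, 1.6 at the stop over the dish. The return spring needs about 1.4 N at the post to start and 4.2 N at the stop
There are look-alikes about, which are no part of the job. What is shaped like the dish_pink but purple is not meant.

How it is judged:
By the outcome, as a careful person would: the job done as asked, in the order asked, and still so for the second after the job is handed in, while the arm keeps its last pose, push and grip.
It also fails if it takes over 51 s, if anything falls off the work surface, if the arm or the gripper's body presses on something with over 40 N, if the wrist force passes 120 N, or if a joint passes its speed limit or range.

## Working session

There is one attempt and no reset: what is moved stays moved. The work goes in short steps, Python scripts to look and compute and a tool call to move; the robot and the scene stay as the last step left them, time stands still between calls to the robot, and variables do not carry over. Pictures are saved under pics/ and viewed, at most 10 in all, crops included, and the job is handed in when it is done.

Besides the shell and the picture viewer there is one more tool, called after ">>>" as a command line: name --argument value ..., lists and objects as JSON in quotes. move_arm: Moves the arm, as the interface text tells. Its arguments: {"type":"object","properties":{"moves":{"type":"array"},"grip_force":{"type":"number"}},"required":["moves"]}

```bash
mkdir -p pics; cat > h.py <<'E'
import numpy as np,cv2
from cell import manip,vision
def K(n):
    p=vision.camera_params(n); f=200/np.tan(np.radians(p['fovy'])/2); return p,f
def px2w(n,u,v,z):
    p,f=K(n);E=np.array(p['extrinsics']);d=E[:3,:3]@np.array([(u-p['cx'])/f,-(v-p['cy'])/f,-1]);o=E[:3,3]
    return o+d*(z-o[2])/d[2]
def w2px(n,P):
    p,f=K(n);E=np.array(p['extrinsics']);c=E[:3,:3].T@(np.array(P)-E[:3,3]);return p['cx']+f*c[0]/-c[2],p['cy']-f*c[1]/-c[2]
def save(n,name):
    im=vision.grab_frame(n);cv2.imwrite('pics/'+name,im[...,::-1]);return im
E
python3 - <<'E'
from h import *
for n in('top','side'):
    save(n,n+'0.png');print(vision.camera_params(n))
    for l in('dish_pink','dish_tan','viewer','finger_post','lens_center','bottle_amber','bottle_clear'):
        print(l,[(np.round(r['rect']).tolist(),round(r['conf'],2)) for r in vision.search_frame(n,l)])
print(manip.observe())
E
```

```text
{'fovy': 54.813312381122884, 'cx': 324.20526272348525, 'cy': 199.98415198137627, 'extrinsics': array([[ 0.02516315,  0.99342058, -0.1117245 ,  0.52400376],
       [-0.99949072,  0.02719462,  0.01669603, -0.04872   ],
       [ 0.01962448,  0.11124748,  0.99359895,  0.91818126],
       [ 0.        ,  0.        ,  0.        ,  1.        ]])}
dish_pink [([311.0, 239.0, 29.0, 26.0], 0.89), ([343.0, 283.0, 30.0, 33.0], 0.81), ([351.0, 229.0, 28.0, 25.0], 0.57)]
dish_tan [([390.0, 277.0, 27.0, 27.0], 0.97)]
viewer [([261.0, 228.0, 110.0, 111.0], 0.88)]
finger_post []
lens_center [([262.0, 227.0, 112.0, 111.0], 0.55)]
bottle_amber [([388.0, 129.0, 28.0, 27.0], 0.95)]
bottle_clear [([401.0, 156.0, 26.0, 28.0], 0.75)]
{'fovy': 47.385253440230215, 'cx': 316.9151568516755, 'cy': 196.1624252127293, 'extrinsics': array([[-0.95962723, -0.23390782,  0.15621368,  0.78452644],
       [ 0.28073857, -0.76222179,  0.58326992,  0.60043708],
       [-0.01736193,  0.6035769 ,  0.79711573,  0.95300539],
       [ 0.        ,  0.        ,  0.        ,  1.        ]])}
dish_pink [([373.0, 179.0, 23.0, 23.0], 0.8
[... 437 characters left out ...]
55.0, 156.0, 16.0, 37.0], 0.67)]
{'t': 0.8, 'qpos': array([ 1.13116968e+00,  1.15998331e-01,  1.44158491e+00, -1.44908245e-05,
        1.58398612e+00, -3.77859769e-02]), 'dq': array([-0.00094356,  0.00128442,  0.00058666,  0.00019035, -0.00118969,
        0.00135211]), 'tau': array([ 2.45414485e-03, -7.31656551e+01, -6.32644057e+01,  2.82990425e-05,
        1.80279983e-05,  2.95316966e-05]), 'tcp_pos': array([0.26401095, 0.62124317, 0.23131364]), 'orientation': array([3.14156993e+00, 1.53590237e-05, 2.73975180e+00]), 'wrist_force': array([ 0.48120889, -0.31545396,  0.03626153]), 'wrist_torque': array([-0.02337079, -0.01535222,  0.02844289]), 'finger_force': 0.0, 'width': 0.08545410906961132}
```

View pics/top0.png

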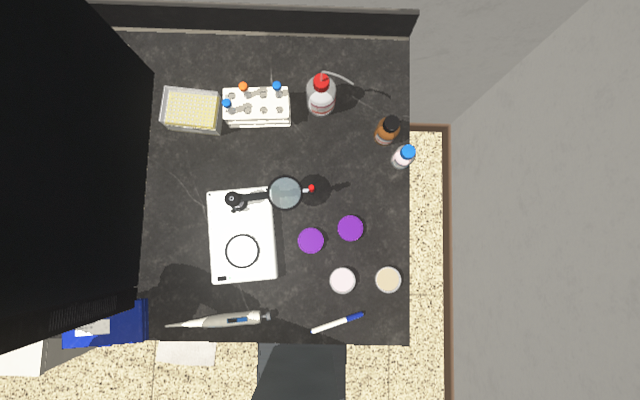

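View pics/side0.png

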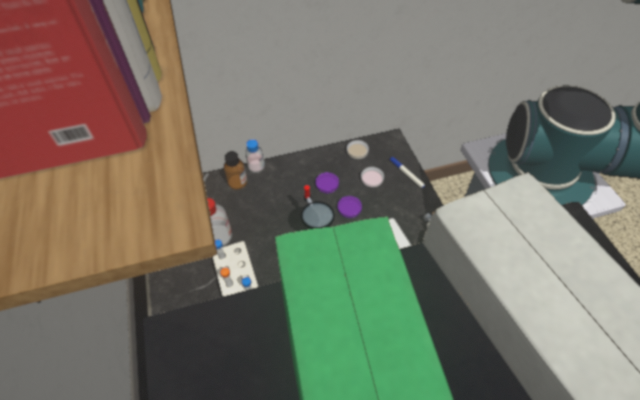

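```bash
python3 - <<'E'
from h import *
for P in ([0,0,0],[0,0,.4],[.264,.621,.23],[.264,.621,.5],[.13,.3,.6]): print(P,[np.round(w2px(n,P)) for n in('top','side')])
q=lambda s,*a:print(s,np.round(px2w(*a),4))
q('pink top','top',342.5,280.5,.016);q('pink side','side',372.5,177,.014)
q('tan','top',388,279.5,.016);q('p1','top',311,240.5,.016);q('p2','top',350.5,228.5,.016)
q('ring','top',242,251,.035);q('pivot','top',233,199,.108);q('lens','top',285,193,.097);q('post top','top',311.5,187.5,.132);q('post top side','side',306.5,188,.132);q('lens side','side',317,215,.097)
for c in((208,193),(268,187),(277,278),(213,284)): q('corner','top',*c,.03)
for c in((408,38),(408,345),(150,345),(155,70),(137,300)): q('bench','top',*c,0)
im=cv2.imread('pics/top0.png');im=im[165:310,195:415];cv2.imwrite('pics/c0.png',cv2.resize(im,None,fx=3.6,fy=3.6,interpolation=cv2.INTER_CUBIC))
E
```

```text
[0, 0, 0] [array([288., 481.]), array([539., 172.])]
[0, 0, 0.4] [array([263., 688.]), array([613.,  43.])]
[0.264, 0.621, 0.23] [array([-89., 390.]), array([682., 429.])]
[0.264, 0.621, 0.5] [array([-379.,  495.]), array([860., 373.])]
[0.13, 0.3, 0.6] [array([-204.,  804.]), array([765.,  58.])]
pink top [ 0.4401 -0.1107  0.016 ]
pink side [ 0.441  -0.1046  0.014 ]
tan [ 0.4449 -0.2158  0.016 ]
p1 [ 0.5298 -0.0356  0.016 ]
p2 [ 0.5601 -0.127   0.016 ]
ring [0.5022 0.1194 0.035 ]
pivot [0.6119 0.1296 0.108 ]
lens [0.6291 0.0218 0.097 ]
post top [ 0.6375 -0.0351  0.132 ]
post top side [ 0.6399 -0.0298  0.132 ]
lens side [0.6317 0.0259 0.097 ]
corner [0.6328 0.205  0.03  ]
corner [0.6506 0.0675 0.03  ]
corner [0.4435 0.0386 0.03  ]
corner [0.4269 0.1817 0.03  ]
bench [ 1.0445 -0.2654  0.    ]
bench [ 0.2958 -0.266   0.    ]
bench [0.2839 0.3245 0.    ]
bench [0.9384 0.3614 0.    ]
bench [0.3834 0.3617 0.    ]
```

View pics/c0.png

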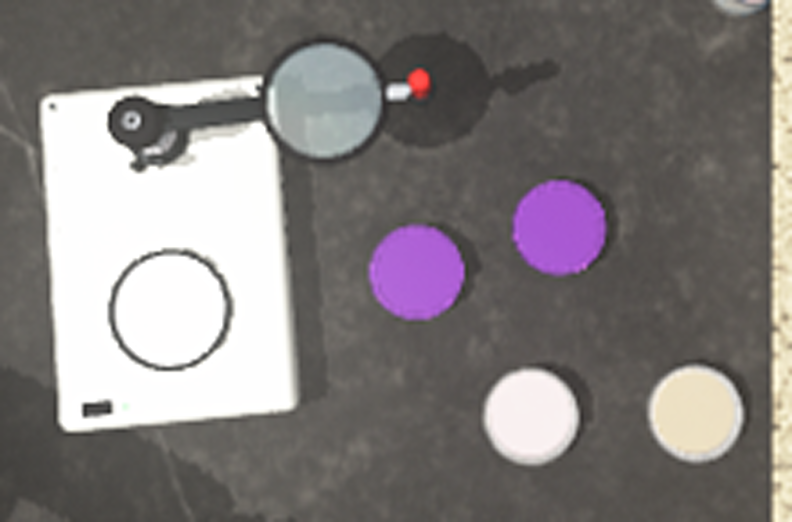

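The four dish-shaped candidates in the top picture are purple (311,240), purple (350,228), pale pink (342,280) and beige (388,279). The pale pink one at (342,280) is the target: nearly white, clearly not purple and not beige, and the enlarged crop confirms it. The ring is at (242,251), the pivot at (231,198) and the post at (311,188). Next I check the tall things on the left before the first move.

```bash
python3 - <<'E'
from h import *
print(manip.hold_point_z)
def pxy(n,u,v,y):
    p,f=K(n);E=np.array(p['extrinsics']);d=E[:3,:3]@np.array([(u-p['cx'])/f,-(v-p['cy'])/f,-1]);o=E[:3,3]
    return np.round(o+d*(y-o[1])/d[1],3)
for c in((388,220),(278,236),(490,178),(437,215),(560,270)):print(c,[pxy('side',*c,y) for y in(.36,.42,.5)])
for c in((147,300),(147,340),(62,320),(62,345),(105,0),(0,345)):print(c,[pxy('top',*c,y) for y in(.36,.42,.5)])
R=px2w('top',242.4,251.1,.035)[:2];P=px2w('top',231.4,198.3,.108)[:2];F=px2w('top',311.2,187.8,.132)[:2];L=px2w('top',284.7,192.8,.097)[:2];D=px2w('top',342.4,280.4,.016)[:2]
print(R,P,F,L,D)
from scipy.optimize import least_squares
rot=lambda a:np.array([np.cos(a),np.sin(a)])
m=lambda q:np.r_[q[:2]-R,q[:2]+.112*rot(q[2])-P,q[:2]+.112*rot(q[2])-.17*rot(q[2]+1.6)-F,q[:2]+.112*rot(q[2])-.112*rot(q[2]+1.6)-L]
s=least_squares(m,[.5,.12,.12]);q=s.x;print(q,np.round(s.fun*1000,1))
c=q[:2]+.112*rot(q[2]);print('pivot',c,'post0',c-.17*rot(q[2]+1.6),'post end',c-.17*rot(q[2]))
im=cv2.imread('pics/top0.png');im=im[200:400,0:260];cv2.imwrite('pics/c1.png',cv2.resize(im,None,fx=2.5,fy=2.5))
E
```

```text
0.0187
(388, 220) [array([0.643, 0.36 , 0.553]), array([0.678, 0.42 , 0.653]), array([0.725, 0.5  , 0.786])]
(278, 236) [array([0.761, 0.36 , 0.576]), array([0.767, 0.42 , 0.67 ]), array([0.775, 0.5  , 0.795])]
(490, 178) [array([0.533, 0.36 , 0.583]), array([0.596, 0.42 , 0.676]), array([0.68 , 0.5  , 0.799])]
(437, 215) [array([0.584, 0.36 , 0.537]), array([0.634, 0.42 , 0.641]), array([0.701, 0.5  , 0.779])]
(560, 270) [array([0.296, 0.36 , 0.252]), array([0.418, 0.42 , 0.427]), array([0.58, 0.5 , 0.66])]
(147, 300) [array([ 0.376,  0.36 , -0.05 ]), array([ 0.355,  0.42 , -0.192]), array([ 0.326,  0.5  , -0.382])]
(147, 340) [array([ 0.278,  0.36 , -0.067]), array([ 0.242,  0.42 , -0.212]), array([ 0.194,  0.5  , -0.405])]
(62, 320) [array([0.39 , 0.36 , 0.268]), array([0.37 , 0.42 , 0.172]), array([0.344, 0.5  , 0.045])]
(62, 345) [array([0.349, 0.36 , 0.261]), array([0.324, 0.42 , 0.165]), array([0.289, 0.5  , 0.036])]
(105, 0) [array([0.967, 0.36 , 0.234]), array([1.032, 0.42 , 0.133]), array([ 1.118e+00,  5.000e-01, -1.000e-03])]
(0, 345) [array([0.382, 0.36 , 0.389]), array([0.361, 0.42 , 0.312]), array([0.333, 0.5  , 0.208])]
[0.50197222 0.11847036] [0.61332337 0.13307074] [ 0.63688698 -0.03454621] [0.62950917 0.02250592] [ 0.4403507  -0.11045223]
[0.50160612 0.11962882 0.1190121 ] [-0.4  1.2 -0.5 -0.1  1.  -0.7 -0.2 -0.4]
pivot [0.61281388 0.13292673] post0 [ 0.63791841 -0.03520942] post end [0.44401639 0.1127424 ]
```

View pics/c1.png

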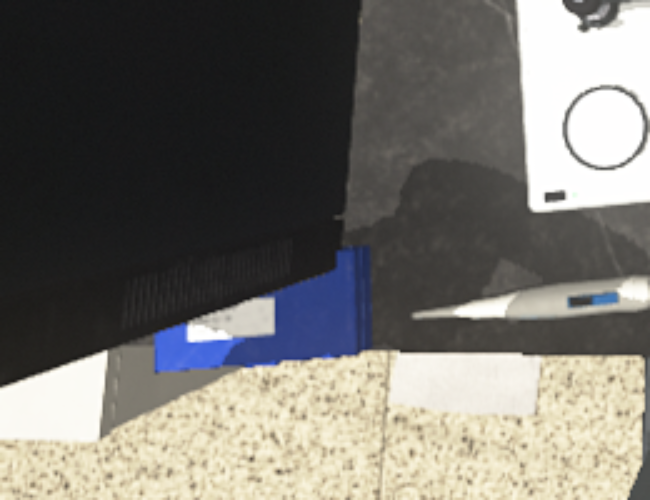

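The left side holds a tall black instrument (x > 0.37, y > 0.36) with a blue folder in front of it, so I go round it at small x.

>>> move_arm --moves '[[[0,-0.018,-0.054,-0.008,0],[0,-0.018,-0.054,-0.008,0],[0,-0.018,-0.054,-0.008,0],[0,-0.029,-0.042,0,0],[0,-0.029,-0.042,0,0],[0,-0.029,-0.042,0,0],[0,-0.0426,-0.0363,0,0],[0,-0.0426,-0.0363,0,0]]]' --grip_force 25

```text
t: 1.8
tcp_pos: [0.3313, 0.1993, 0.2556]
orientation: [3.141, 0.001, 2.741]
wrist_force: [0.1, 0.4, -0.5]
width: 0.0852
finger_force: 0.0
```

>>> move_arm --moves '[[[0,-0.0426,-0.0363,0,0],[0,-0.0426,-0.0363,0,0],[0,-0.0343,-0.0425,0.01,0],[0,-0.0343,-0.0425,0.01,0],[0,-0.0343,-0.0425,0.01,0],[0,-0.0343,-0.0425,0.01,0],[0,0,0,0.03,1.2],[0,0,0,0.03,1.2]]]'

```text
t: 2.8
tcp_pos: [0.4409, -0.1101, 0.1545]
orientation: [3.141, 0.0, 2.398]
wrist_force: [0.4, 0.1, -0.3]
width: 0.085
finger_force: 0.0
```

>>> move_arm --moves '[[[0,0,0,0,1.2],[0,0,0,0,1.2],[0,0,0,0,1.2],[0,0,0,0,1.2],[0,0,0,0,1.17],[0,0,0,0,0]]]'

```text
t: 3.55
tcp_pos: [0.441, -0.1093, 0.1554]
orientation: [3.141, 0.0, 1.572]
wrist_force: [-0.7, 0.7, 0.7]
width: 0.0854
finger_force: 0.0
```

>>> move_arm --moves '[[[0,-0.001,-0.0005,0.04,0],[0,0,0,0.04,0],[0,0,0,0.035,0],[0,0,0,0.02,0],[0,0,0,0.012,0],[0,0,0,0.007,0],[0,0,0,0,0],[0,0,0,0,0]]]'

```text
t: 4.55
tcp_pos: [0.4409, -0.1105, 0.002]
orientation: [3.141, 0.0, 1.572]
wrist_force: [0.1, 0.8, -1.1]
width: 0.0855
finger_force: 0.0
```

```bash
python3 - <<'E'
from h import *
print(manip.observe()['wrist_force'])
a=save('top','t1.png')[225:330,285:430];b=save('side','s1.png')[120:220,310:440]
f=lambda i:cv2.resize(i,(560,430),interpolation=cv2.INTER_CUBIC)
i=cv2.resize(a,None,fx=2.7,fy=2.7,interpolation=cv2.INTER_CUBIC);j=cv2.resize(b,(int(130*2.835),i.shape[0]),interpolation=cv2.INTER_CUBIC)
cv2.imwrite('pics/c2.png',np.hstack([i,j])[...,::-1])
E
```

```text
[ 0.05888419  0.84899188 -1.1273601 ]
```

View pics/c2.png

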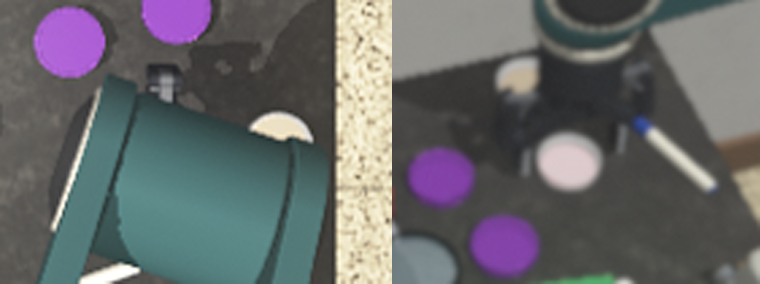

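The pale pink dish sits centred between the fingers in the side view (finger tips at crop (523,175) and (618,152), dish at (568,160)). I close the gripper on it.

>>> move_arm --moves '[[[0.2,0,0,0,0],[0.3,0,0,0,0],[0.4,0,0,0,0],[0.6,0,0,0,0],[0.6,0,0,0,0],[0.6,0,0,0,0]]]' --grip_force 25

```text
t: 5.4
tcp_pos: [0.4407, -0.1104, 0.0018]
orientation: [3.141, 0.0, 1.571]
wrist_force: [-4.0, 1.1, 8.1]
width: 0.0591
finger_force: 25.7
```

>>> move_arm --moves '[[[0.6,0,0,-0.005,0],[0.6,0,0,-0.01,0],[0.6,0,0,-0.025,0],[0.6,0,0,-0.03,0],[0.6,0,0,-0.02,0],[0.6,0,0,0,0]]]'

```text
t: 6.15
tcp_pos: [0.4412, -0.1106, 0.0932]
orientation: [3.139, 0.001, 1.571]
wrist_force: [0.3, 0.2, -0.3]
width: 0.0594
finger_force: 27.1
```

>>> move_arm --moves '[[[0.6,0.015,0.004,0,0],[0.6,0.038,0.01,0,0],[0.6,0.042,0.011,0,0],[0.6,0.042,0.011,0,0],[0.6,0.042,0.011,0,0],[0.6,0.036,0.01,0,0],[0.6,0.015,0.004,0,0],[0.6,0,0,0,0]]]'

```text
t: 7.15
tcp_pos: [0.501, 0.1204, 0.0905]
orientation: [-3.14, 0.0, 1.573]
wrist_force: [-0.8, 0.3, -0.9]
width: 0.0592
finger_force: 27.1
```

```bash
python3 - <<'E'
from h import *
a=save('top','t2.png')[165:310,195:355];b=save('side','s2.png')[150:300,290:455]
i=cv2.resize(a,None,fx=2.4,fy=2.4,interpolation=cv2.INTER_CUBIC);j=cv2.resize(b,(380,i.shape[0]),interpolation=cv2.INTER_CUBIC)
cv2.imwrite('pics/c3.png',np.hstack([i,j])[...,::-1])
for n in('top','side'):print([(np.round(r['rect'],1).tolist(),round(r['conf'],2)) for r in vision.search_frame(n,'dish_pink')])
o=manip.observe();print(o['wrist_force'],o['tcp_pos'],o['width'])
E
```

```text
[([351.7, 227.8, 28.6, 23.7], 0.87), ([309.1, 238.9, 31.6, 23.0], 0.77)]
[([326.6, 182.8, 22.0, 19.4], 0.81), ([350.6, 208.2, 23.5, 20.3], 0.75)]
[0.01963963 0.54058881 0.37475491] [0.50119273 0.11886928 0.09117816] 0.05910641400341458
```

View pics/c3.png

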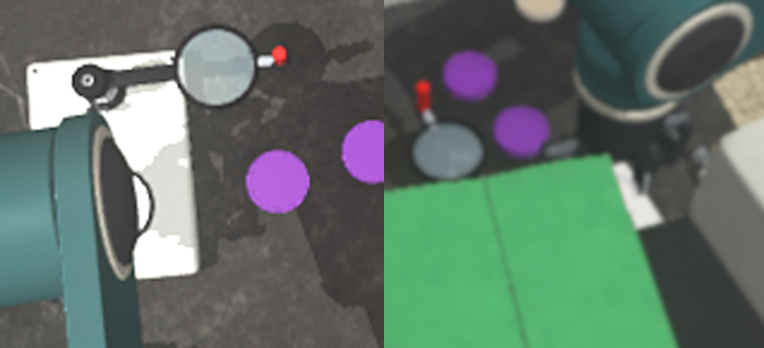

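>>> move_arm --moves '[[[0.6,0,0.0005,0.015,0],[0.6,0,0,0.018,0],[0.6,0,0,0.012,0],[0.6,0,0,0.006,0],[0.6,0,0,0.003,0],[0.6,0,0,0,0]]]'

```text
t: 8.1
tcp_pos: [0.502, 0.1197, 0.0374]
orientation: [3.141, -0.0, 1.571]
wrist_force: [-0.7, 0.3, 0.2]
width: 0.059
finger_force: 27.1
```

>>> move_arm --moves '[[[0.6,0,0,0.001,0],[0.6,0,0,0.001,0],[0.6,0,0,0,0]]]'

```text
t: 8.48
tcp_pos: [0.5019, 0.1197, 0.0353]
orientation: [3.142, 0.0, 1.571]
wrist_force: [0.8, 0.5, -0.1]
width: 0.0593
finger_force: 27.1
```

>>> move_arm --moves '[[[0.6,0,0,0.001,0],[0.6,0,0,0.001,0],[0.6,0,0,0,0]]]'

```text
t: 8.85
tcp_pos: [0.5018, 0.1197, 0.0332]
orientation: [-3.141, -0.0, 1.571]
wrist_force: [-0.2, 0.0, -0.9]
width: 0.0592
finger_force: 27.1
```

>>> move_arm --moves '[[[0.6,0,0,0.001,0],[0.6,0,0,0,0]]]'

```text
t: 9.1
tcp_pos: [0.502, 0.1197, 0.0329]
orientation: [3.141, -0.0, 1.571]
wrist_force: [-3.0, 0.0, 6.8]
width: 0.0592
finger_force: 27.7
```

>>> move_arm --moves '[[[0.25,0,0,0,0],[0.2,0,0,0,0],[0.1,0,0,0,0],[0,0,0,0,0],[0,0,0,-0.01,0],[0,0,0,-0.03,0],[0,0,0,-0.05,0],[0,0,0,-0.055,0]]]'

```text
t: 10.1
tcp_pos: [0.5015, 0.1196, 0.1792]
orientation: [-3.141, 0.0, 1.571]
wrist_force: [1.5, 0.0, -0.4]
width: 0.0855
finger_force: 0.0
```

>>> move_arm --moves '[[[0,-0.031,0.027,0,0],[0,-0.031,0.027,0,0],[0,-0.031,0.027,0,0],[0,-0.031,0.027,0,0],[0,-0.031,0.0265,0,0],[0,0,0,0,-1.06],[0,0,0,0,0],[0,0,0,0,0]]]' --grip_force 35

```text
t: 11.1
tcp_pos: [0.6363, -0.035, 0.1778]
orientation: [3.141, 0.0, 1.716]
wrist_force: [-0.6, -0.8, 0.2]
width: 0.0858
finger_force: 0.0
```

```bash
python3 - <<'E'
from h import *
a=save('top','t3.png')[165:310,195:355];b=save('side','s3.png')[120:270,270:435]
i=cv2.resize(a,None,fx=2.4,fy=2.4,interpolation=cv2.INTER_CUBIC);j=cv2.resize(b,(380,i.shape[0]),interpolation=cv2.INTER_CUBIC)
cv2.imwrite('pics/c4.png',np.hstack([i,j])[...,::-1])
o=manip.observe();print(o['wrist_force'],o['tcp_pos'],o['orientation'])
E
```

```text
[ 0.10493293 -0.0130783   0.2031752 ] [ 0.63627617 -0.03489663  0.17768691] [3.14122422e+00 8.87469977e-05 1.71757924e+00]
```

View pics/c4.png

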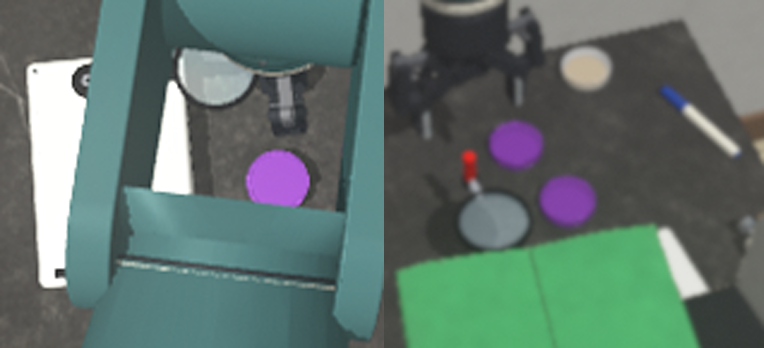

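The post stands below the middle of the fingers in the side view (crop (469,155)), so I descend and close.

>>> move_arm --moves '[[[0,0,0,0.03,0],[0,0,0,0.025,0],[0,0,0,0.015,0],[0,0,0,0.004,0],[0.5,0,0,0,0],[0.75,0,0,0,0],[0.85,0,0,0,0],[0.95,0,0,0,0]]]' --grip_force 35

```text
t: 12.2
tcp_pos: [0.6366, -0.0353, 0.1037]
orientation: [3.141, 0.0, 1.719]
wrist_force: [1.6, 0.7, 1.4]
width: 0.0121
finger_force: 0.8
```

>>> move_arm --moves '[[[1,0,0,0,0],[1,0,0,0,0],[1,0,0,0,0],[1,0,0,0,0]]]'

```text
t: 12.7
tcp_pos: [0.6366, -0.0353, 0.1037]
orientation: [3.141, 0.0, 1.719]
wrist_force: [0.7, -0.3, 5.5]
width: 0.0103
finger_force: 35.2
```

>>> move_arm --moves '[[[1,0.0002,-0.0085,0,0.358],[1,0.00085,-0.017,0,0.716],[1,0.00085,-0.017,0,0.716],[1,0.00085,-0.017,0,0.716],[1,0.00085,-0.017,0,0.716],[1,0.00085,-0.017,0,0.716],[1,0.00085,-0.017,0,0.716],[1,0,0,0,0]]]'

```text
t: 13.7
tcp_pos: [0.5296, -0.0146, 0.1038]
orientation: [3.141, -0.003, 1.069]
wrist_force: [9.6, 10.7, 0.1]
width: 0.0106
finger_force: 34.6
```

>>> move_arm --moves '[[[1,0.0015,0,0,0],[1,0,0,0,0]]]'

```text
t: 13.95
tcp_pos: [0.5304, -0.0148, 0.1037]
orientation: [3.141, -0.0, 1.069]
wrist_force: [3.4, 0.5, 5.0]
width: 0.0105
finger_force: 35.2
```

>>> move_arm --moves '[[[1,0.001,-0.017,0,0.716],[1,0.001,-0.017,0,0.716],[1,0.001,-0.017,0,0.716],[1,0.001,-0.017,0,0.716],[1,0,0,0,0]]]'

```text
t: 14.58
tcp_pos: [0.4789, 0.0299, 0.1037]
orientation: [3.141, -0.002, 0.669]
wrist_force: [6.7, 0.1, 2.6]
width: 0.0105
finger_force: 34.9
```

>>> move_arm --moves '[[[1,0.0015,-0.017,0,0.716],[1,0.001,-0.017,0,0.716],[1,0.001,-0.017,0,0.716],[1,0.001,-0.017,0,0.716],[1,0.0005,-0.0085,0,0.358],[1,0,0,0,0]]]'

```text
t: 15.32
tcp_pos: [0.4474, 0.0986, 0.1037]
orientation: [3.141, -0.0, 0.219]
wrist_force: [2.3, -3.1, 6.2]
width: 0.0111
finger_force: 35.3
```

>>> move_arm --moves '[[[1,0.0002,-0.005,0,0.21],[1,0.0002,-0.004,0,0.17],[1,0.0001,-0.002,0,0.08],[1,0,0,0,0]]]'

```text
t: 15.82
tcp_pos: [0.4456, 0.109, 0.1036]
orientation: [3.141, 0.0, 0.155]
wrist_force: [-0.8, -4.5, 7.5]
width: 0.0109
finger_force: 35.4
```

>>> move_arm --moves '[[[1,0.0001,-0.0015,0,0.06],[1,0.0001,-0.0015,0,0.06],[1,0,0,0,0]]]'

```text
t: 16.2
tcp_pos: [0.4453, 0.112, 0.1036]
orientation: [3.141, 0.001, 0.138]
wrist_force: [-2.7, -4.6, 8.2]
width: 0.0105
finger_force: 35.5
```

>>> move_arm --moves '[[[1,0,-0.0015,0,0.06],[1,0,0,0,0]]]'

```text
t: 16.45
tcp_pos: [0.4451, 0.1134, 0.1036]
orientation: [3.141, 0.0, 0.13]
wrist_force: [-2.1, -4.2, 7.6]
width: 0.011
finger_force: 35.5
```

Stop not reached yet, since the tangential force is still only the spring's.

>>> move_arm --moves '[[[1,0,-0.0015,0,0],[1,0,0,0,0]]]'

```text
t: 16.7
tcp_pos: [0.445, 0.1144, 0.1036]
orientation: [3.139, 0.0, 0.13]
wrist_force: [-1.2, -10.6, 7.4]
width: 0.0104
finger_force: 35.6
```

>>> move_arm --moves '[[[1,0,-0.0015,0,0],[1,0,0,0,0]]]'

```text
t: 16.95
tcp_pos: [0.4449, 0.1152, 0.1036]
orientation: [3.138, 0.001, 0.13]
wrist_force: [-0.5, -16.1, 8.4]
width: 0.0106
finger_force: 35.8
```

The force has risen past the spring's, so the arm is on its stop. I verify with pictures.

```bash
python3 - <<'E'
from h import *
a=save('top','t4.png')[165:310,195:420];b=save('side','s4.png')[120:270,270:435]
i=cv2.resize(a,None,fx=2,fy=2,interpolation=cv2.INTER_CUBIC);j=cv2.resize(b,(319,i.shape[0]),interpolation=cv2.INTER_CUBIC)
cv2.imwrite('pics/c5.png',np.hstack([i,j])[...,::-1])
o=manip.observe();print(o['wrist_force'],o['tcp_pos'],o['width'])
E
```

```text
[ -0.52953833 -15.90717117   8.36605386] [0.44483968 0.11522898 0.10355492] 0.010867212309373934
```

View pics/c5.png

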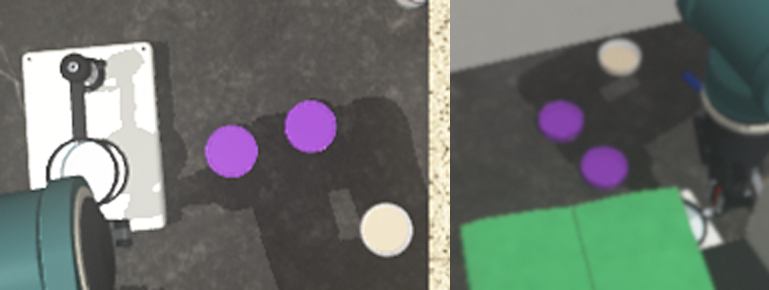

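The top view shows the magnifier lying over the ring at crop (88,172) and nothing else disturbed. I take one enlarged crop to check the dish under the lens.

```bash
python3 - <<'E'
from h import *
a=cv2.imread('pics/t4.png')[225:285,205:275];s=cv2.imread('pics/s4.png')[205:260,370:440]
f=lambda i:cv2.resize(i,(400,400),interpolation=cv2.INTER_CUBIC)
g=f(a).astype(float);g=np.clip((g-120)*1.9,0,255)
cv2.imwrite('pics/c6.png',np.hstack([g.astype('uint8'),f(s)]))
E
```

```text
(no output)
```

View pics/c6.png

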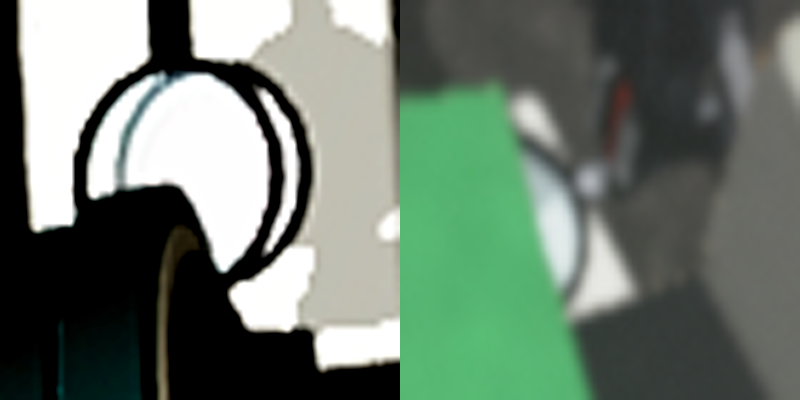

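The black ring is visible and uncovered on its right side (crop (300,170)), with no dish edge crossing it. With contact felt at window height, this fits the dish lying inside the ring. The post is held in the gripper.

```bash
python3 -c "
from cell import manip
print(manip.close_job())"
```

```text
the job is handed in; nothing more can be done
None
```

The pink dish was set down in the ring and released, the magnifier is held by its post against the stop, and the job is handed in at about 17 s; the dish seating rests on contact felt at window height, since neither camera showed the dish clearly under the lens.

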